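# Lift a crab leg with the serving tongs

### The arm

A 6-joint arm with a two-finger parallel gripper is mounted at the origin on the work surface; the furniture and walls round the work are solid. World frame = base frame: x ahead of the robot, y to its left, z up, the work surface at z = 0. Lengths are in m, angles in rad, forces in N, time in s.
With the tool pointing down it reaches from about 0.375 to 0.975 m from the base axis. Payload 3.8 kg.
Tool frame: the origin (TCP) lies midway between the tips of the shut fingers; the grasp point (between the pads) lies 19 mm behind it; z points along the fingers, y is the line along which they close (so a half turn about z gives the same grasp; the last joint's range is limited). The gripper opens to 85 mm and grips with 20 to 120 N. Pads are 22 mm wide; open, the fingers measure 114 mm over their backs; the gripper's body (76 mm by 85 mm) begins 54 mm behind the grasp point. The pads swing forward as they close: fully open they stand 13 mm farther back than shut.
Start: joints at [-1.249, 0.264, 1.604, -0, 1.274, -0.037], TCP at [0.237, -0.632, 0.231] pointing down, gripper open.
Joint ranges: [-2.63, 2.63], [-0.94, 2.18], [0.31, 2.57], [-1.31, 4.45], [0, 2.66], [-2.55, 2.55]. Speed limits (rad/s): [2.57, 2.57, 3.14, 3.14, 3.14, 3.14].

### API

Orientations are given as a rotation vector (axis times angle).
In Python, from workcell import status, read_camera, workorder, masks_of gives the robot as it stands.
- The arm moves only by the tool drive_tool, never from a script. Its argument "rows" is a list of rows, each a list of 7 numbers: the turn, a rotation vector about the tool's x, y, z in degrees, then the shift along the tool's x, y, z in m, then the opening, from 0 (shut) to 1 (fully open). In form: [[ax, ay, az, tx, ty, tz, claw], ...]. A call has 1 to 8 rows; each row shifts and turns the commanded pose from where the row before left it, along the tool's axes as they then stand; what a row does not reach is not made up. A row lasts 1/12 s, in which the tool goes at most 41.7 mm and 7.16 degrees, less where a joint would pass 70% of its speed; a pose out of reach is approached as far as the arm can. A call is refused whole if a number of a shift passes 0.0417 or a number of a turn 7.16, either way. A call with a gripper value outside its range is refused whole. The fingers move at their own pace and stop on an object; "force" is the grip in N (left out, the last holds). Time passes only in rows, so rows that do not move let the fingers close. It gives the time, the measured TCP pose, the force, the opening and the grip force at its end, in the units of the state.
- status.read_state(): the state, without advancing time (a new reading comes with each control period).
- read_camera(name): name is "side" or "top"; returns a dict with "color" (480x640x3 uint8, red, green, blue), "intrinsics" (3x3 intrinsics, pixels), "world_from_camera" (4x4, takes a point from camera to world coordinates). Camera axes: x right, y up, looking along -z (the intrinsics and any distortion apply to the point x, -y, -z); pixel columns grow to the right and rows downward; lengths in m; the calibration is good to about 2 mm. A picture is of the moment at which its call begins. There is no depth.
- workorder.finish_job(): hands the job in; it is judged then, once.
Trained networks look in a picture, given as the dict that the camera call returned (one of the last four; its "shot" number tells which), for a name from the list of things; names that differ only in an ending like _2 or _b are one class to them, and where a whole thing is asked for, a point or a joint stands for the part that bears it (a point fixed in the world has none). Each returns a list of dicts, best first, with "score" (0 to 1); they miss things now and then, are a little off and sometimes report something else, mostly with a low value. They report only what shows in the picture. A call takes as long as a camera call. They do not tell look-alikes from the thing itself.
- masks_of(picture, name): "mask" (480x640 bool, what is visible of it) and "bbox" ([left, top, right, bottom] in pixels, round what is visible of it).
The state is a dict: "time": time; "q": joint angles; "joint_vel": joint speeds; "joint_torque": joint torques, N m; "tool_pos": TCP position; "tcp_rot": TCP orientation; "wrist_force": force on the tool from outside, world axes, zero at the start; "torque": the same for the moment, N m; "width": opening from 0.0 (shut) to 1.0 (fully open); "grip_force": force on a finger pad.
Only numpy, scipy, OpenCV 4.12 (cv2) and the standard library are available. Lean on these libraries where they do the work, as an engineer would, in place of code of your own. Each camera call takes 0.05 s, during which the arm holds its last target. There are 200 camera calls.

### The job

Pick up the steel serving tongs, close their jaws gently on the thicker of the two crab leg pieces so that its thin shell is not crushed, and lift it at least 10 cm clear of the table with the tongs kept level. Finish still holding it up in the tongs; do not touch the leg with the robot's fingers, and leave everything else where it is.

Things in the scene. Friction and masses are not known exactly. Their poses are not given: they have to be found in the camera images.
- tongs: Sprung serving tongs, steel with black plastic jaws, 250 mm long, about 0.1 kg, flat on the table: two arms that pivot on a small bow at the rear and close symmetrically. Origin: underside, centre line, 65 mm behind the jaw tips, 186 mm ahead of the rear end; x points to the jaws, y to the left arm, z up. Arms 24 mm tall (z 1 to 25 mm), pivots 160 mm behind the origin
- tongs_grip (a point): place to grip: midway between the arms, 50 mm behind the tongs' origin, 13 mm up; squeeze both arms from outside along y. A flat 34 mm long between two 4 mm high upright ridges on each arm takes the finger. Width over the flats: 61 mm open (at rest), 38 mm with the jaws closed on a 34 mm thing. The spring pushes back with 4 N a finger when open, 6 N at 38 mm; a weaker grip lets them open
- tongs_jaw (a point): midway between the jaws, 40 mm ahead of the tongs' origin (90 mm ahead of the grip place), 13 mm up; jaw faces 56 mm long, 26 mm tall. Gap between the jaws 76 mm at rest; squeezing the tongs d mm narrower at the grip place narrows it by 1.8 d. About 0.55 of the grip force beyond the spring's reaches each jaw
- tongs_l: the left arm of the tongs (at +y of the tongs) with its jaw; origin on its pivot at the rear
- tongs_r: the right arm of the tongs (at -y of the tongs) with its jaw; origin on its pivot at the rear
- leg_thick: the crab leg piece to lift: orange shell with long cream splinters, thicker than the other, 34 mm wide (x), 88 mm long (y), 22 mm thick (z), about 50 g, lying lengthwise away from the robot. Origin: centre of its underside. Hold it across its width at the middle. Its shell is crushed by more than 30 N from the tongs (both jaws added); a grip of 12 to 20 N on the tongs is safe
- leg_thin: the other crab leg piece, slender and slightly bowed, with small spines but no long splinters: 36 mm wide (x), 96 mm long (y), only 11 mm thick (z), lying on the table; stays where it is. Origin: centre of its underside
- fork: steel fork on the table, 196x27x15 mm, long axis x; stays where it is. Origin: centre of its underside
- spoon: steel spoon on the table, 188x39x16 mm, long axis x; stays where it is. Origin: centre of its underside
- tub_roe: white round tub with orange roe at the right, 100 mm wide, 55 mm high; stays where it is. Origin: centre of its underside
Mind the look-alikes: they are no part of the job. Leave any black, blue or pink look-alike of the leg_thick alone.

How it is judged:
By the outcome, as a careful person would: the job done as asked, in the order asked, and still so for the second after the job is handed in, while the arm keeps its last pose, push and grip.
It also fails if it takes over 43 s, if anything falls off the work surface, if the arm or the gripper's body presses on something with over 40 N, if the wrist force passes 120 N, or if a joint passes its speed limit or range.

## Working session

There is one attempt and no reset: what is moved stays moved. The work goes in short steps, Python scripts to look and compute and a tool call to move; the robot and the scene stay as the last step left them, time stands still between calls to the robot, and variables do not carry over. Pictures are saved under pics/ and viewed, at most 10 in all, crops included, and the job is handed in when it is done.

Besides the shell and the picture viewer there is one more tool, called by a JSON object that holds its "method" and its "body". drive_tool: Moves the arm, as the interface text tells. Its arguments: {"type":"object","properties":{"rows":{"type":"array"},"force":{"type":"number"}},"required":["rows"]}

```bash
ls; mkdir -p pics; cat > h.py <<'E'
import numpy as np, cv2
from workcell import status, read_camera, workorder, masks_of
def save(p,f,box=None,s=1):
    im=p["color"][:,:,::-1]
    if box: im=im[box[1]:box[3],box[0]:box[2]]
    cv2.imwrite("pics/"+f,cv2.resize(im,None,fx=s,fy=s,interpolation=cv2.INTER_CUBIC))
def ray(p,uv):
    K=np.array(p["intrinsics"]);T=np.array(p["world_from_camera"])
    uv=np.atleast_2d(uv).astype(float)
    d=np.c_[(uv[:,0]-K[0,2])/K[0,0],-(uv[:,1]-K[1,2])/K[1,1],-np.ones(len(uv))]
    return T[:3,3],d@T[:3,:3].T
def onz(p,uv,z):
    o,d=ray(p,uv);return o+d*((z-o[2])/d[:,2])[:,None]
def proj(p,X):
    K=np.array(p["intrinsics"]);T=np.array(p["world_from_camera"])
    c=(np.atleast_2d(X)-T[:3,3])@T[:3,:3]
    return np.c_[K[0,2]+K[0,0]*c[:,0]/-c[:,2],K[1,2]+K[1,1]*c[:,1]/c[:,2]]
def tri(p,u,q,v):
    a,d=ray(p,u);b,e=ray(q,v);d=d[0];e=e[0]
    s=np.linalg.lstsq(np.c_[d,-e],b-a,rcond=None)[0]
    P,Q=a+s[0]*d,b+s[1]*e;return (P+Q)/2,np.linalg.norm(P-Q)
E
python3 - <<'E'
from h import *
np.set_printoptions(precision=4,suppress=True)
print(status.read_state())
for n in("top","side"):
    p=read_camera(n);save(p,n+"1.png");print(n,p.keys(),p["intrinsics"],p["world_from_camera"])
    for t in("tongs","tongs_l","tongs_r","leg_thick","leg_thin","fork","spoon","tub_roe"):
        for m in masks_of(p,t):
            ys,xs=np.nonzero(m["mask"]);print(t,round(m["score"],2),m["bbox"],xs.mean().round(1),ys.mean().round(1), onz(p,[xs.mean(),ys.mean()],.012))
E
```

```text
pics
{'time': 0.0, 'q': array([-1.2489,  0.2648,  1.6054,  0.    ,  1.2737, -0.0369]), 'joint_vel': array([-0.0002, -0.0009,  0.0003,  0.0016, -0.0003,  0.0006]), 'joint_torque': array([  0.0019, -51.5112, -36.7314,   0.0002,   0.0128,  -0.    ]), 'tool_pos': array([ 0.2368, -0.6313,  0.2299]), 'tcp_rot': array([-3.089 , -0.5601,  0.0005]), 'wrist_force': array([-0.2373, -0.7562,  0.5606]), 'torque': array([-0.0591,  0.0037,  0.0373]), 'grip_force': 0.0, 'width': 0.9994004658472763}
top dict_keys(['color', 'intrinsics', 'world_from_camera', 'shot']) [[609.1981   0.     331.5293]
 [  0.     609.1981 236.6454]
 [  0.       0.       1.    ]] [[ 0.0094  0.9923 -0.1234  0.2139]
 [-0.9998  0.0117  0.018  -0.0196]
 [ 0.0193  0.1232  0.9922  1.8159]
 [ 0.      0.      0.      1.    ]]
tongs 0.68 [285.3, 187.1, 333.7, 260.7] 295.5 238.6 [[0.4309 0.0549 0.012 ]]
tongs 0.53 [310.0, 226.6, 310.1, 232.3] 310.1 229.3 [[0.4596 0.0118 0.012 ]]
tongs 0.43 [288.9, 178.9, 306.3, 243.9] 296.0 213.5 [[0.5067 0.0547 0.012 ]]
tongs_l 0.68 [285.3, 187.1, 333.7, 260.7] 295.5 238.6 [[0.4309 0.0549 0.012 ]]
to
[... 2217 characters left out ...]
290.8, 372.0, 319.0, 403.9] 307.3 388.5 [[0.3064 0.4183 0.012 ]]
leg_thick 0.86 [258.5, 334.1, 281.0, 365.7] 268.6 350.9 [[0.41   0.3546 0.012 ]]
leg_thick 0.61 [223.9, 301.4, 262.5, 310.0] 240.4 304.7 [[0.5269 0.2437 0.012 ]]
leg_thin 0.43 [317.4, 203.8, 334.2, 211.7] 324.6 206.7 [[ 0.5128 -0.2731  0.012 ]]
fork 0.76 [218.0, 269.5, 286.7, 290.4] 255.2 278.3 [[0.541  0.1411 0.012 ]]
fork 0.26 [251.0, 234.9, 338.6, 284.9] 298.0 262.4 [[0.4737 0.0405 0.012 ]]
spoon 0.55 [275.5, 233.9, 328.8, 274.7] 299.9 253.6 [[0.4843 0.0006 0.012 ]]
spoon 0.54 [262.1, 219.2, 325.6, 234.8] 280.0 224.8 [[ 0.5906 -0.1204  0.012 ]]
tub_roe 0.97 [321.2, 159.4, 348.2, 193.3] 333.6 174.2 [[ 0.5648 -0.5159  0.012 ]]
```

```bash
python3 - <<'E'
from h import *
for n,b,s in(("top",(150,130,440,330),2.7),("side",(180,140,380,420),2.1)):
    p=read_camera(n);save(p,n+"c.png",b,s)
E
```

```text
(no output)
```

View pics/topc.png

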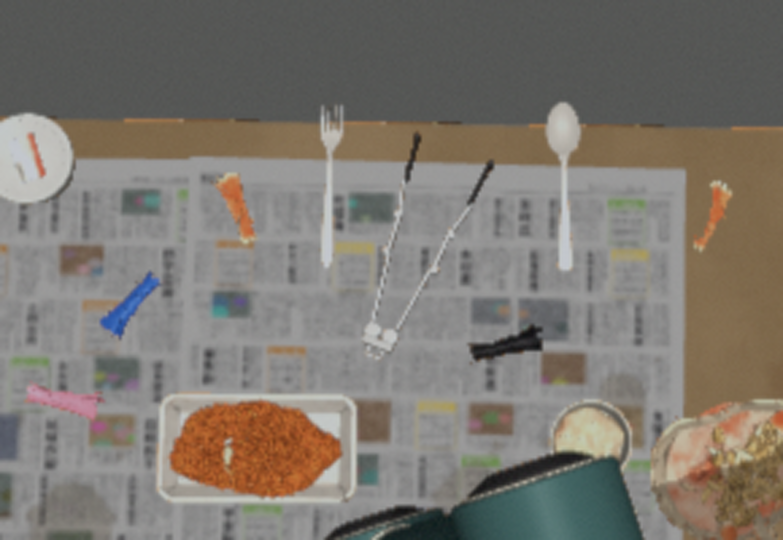

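View pics/sidec.png

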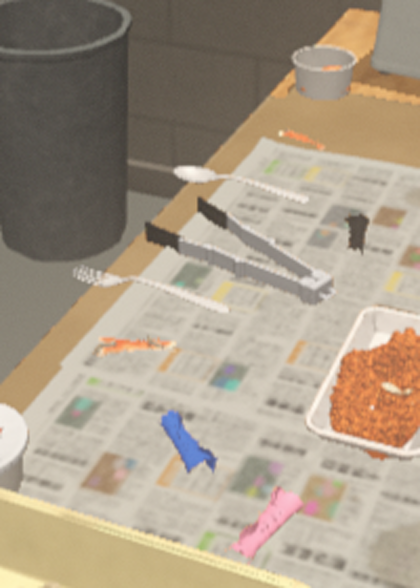

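The top view shows the tongs in the middle (rear bow near px (290,257), jaws near (304,180) and (331,190)). Candidates for the leg:
- orange at (238,207)
- orange at (414,210)
- blue at (198,242)
- pink at (174,278)
- black at (338,257)

The tray at (245,296) may be close behind the tongs during the grasp. I'll check both orange legs and the tongs up close.

```bash
python3 - <<'E'
from h import *
t=read_camera("top");s=read_camera("side")
def c(p,cx,cy,w,h,k):
    return cv2.resize(p["color"][cy-h//2:cy+h//2,cx-w//2:cx+w//2,::-1],(w*k,h*k),interpolation=cv2.INTER_CUBIC)
# legs montage
a=np.hstack([c(t,238,207,40,40,7),c(t,414,210,40,40,7)]);b=np.hstack([c(s,242,305,40,40,7),c(s,324,207,40,40,7)])
cv2.imwrite("pics/legs.png",np.vstack([a,b]))
# tongs montage: top cols 270..350, rows 170..270 x5 ; side cols 240..350 rows 225..295
A=cv2.resize(t["color"][172:268,278:342,::-1],None,fx=6,fy=6,interpolation=cv2.INTER_CUBIC)
B=cv2.resize(s["color"][228:292,240:342,::-1],None,fx=4,fy=4,interpolation=cv2.INTER_CUBIC)
C=cv2.resize(s["color"][280:360,320:420,::-1],None,fx=4,fy=4,interpolation=cv2.INTER_CUBIC)
B=np.vstack([B,C[:, :].copy()[:320,:408] if C.shape[1]>=408 else cv2.copyMakeBorder(C,0,0,0,8,cv2.BORDER_CONSTANT)])
B=B[:576];cv2.imwrite("pics/tongs.png",np.hstack([A,B]));print(A.shape,B.shape)
E
```

```text
(576, 384, 3) (576, 408, 3)
```

View pics/legs.png

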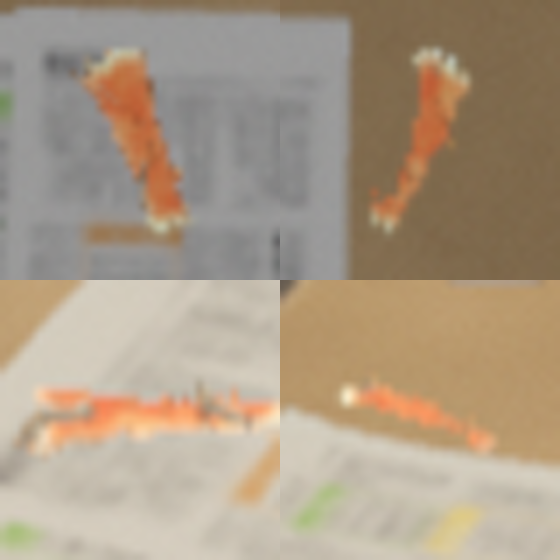

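View pics/tongs.png

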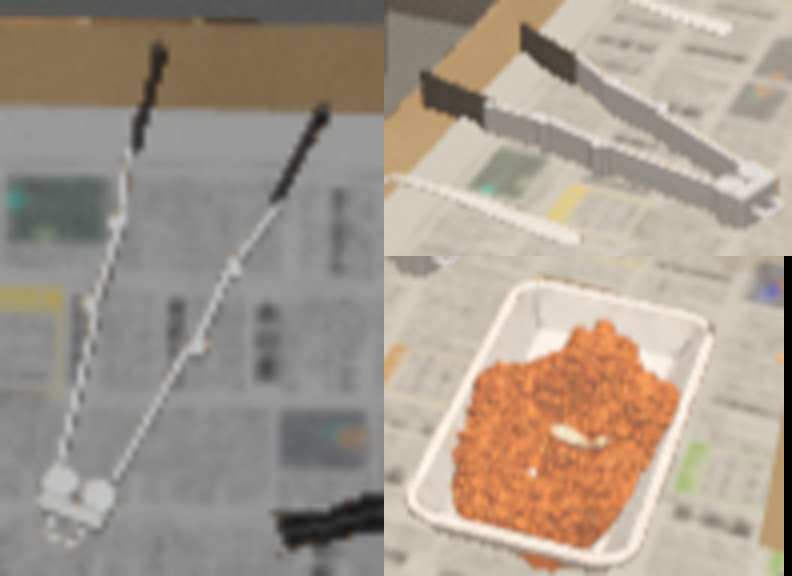

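The left orange piece (top px 238,207; side 242,305) is clearly the stout one with long splinters, so it's leg_thick. The right one (414,210) is slender and thin. The tongs' ridges, pivots and jaws are clear, so I'll triangulate those along with the tray rim.

```bash
python3 - <<'E'
from h import *
np.set_printoptions(precision=4,suppress=True)
t=read_camera("top");s=read_camera("side")
T=lambda x,y:(278+x/6-.42,172+y/6-.42)
S=lambda x,y:(240+(x-384)/4-.38,228+y/4-.38)
for n,a,b in [("tipL",T(159,45),S(423,73)),("tipR",T(322,103),S(522,25)),("rL1",T(117,220),S(545,120)),("rL2",T(88,300),S(597,148)),("rR1",T(233,268),S(663,107)),("pivL",T(60,480),S(733,185)),("pivR",T(98,495),S(748,168)),
 ("trayN",(211,276.3),(326.5,339.7)),("trayF",(280.4,276.3),(355.2,286.7))]:
    print(n,*tri(t,a,s,b))
z=.025
L=[onz(t,T(*q),z)[0] for q in((159,45),(117,220),(88,300),(60,480))];R=[onz(t,T(*q),z)[0] for q in((322,103),(233,268),(198,347),(98,495))]
for l,r in zip(L,R): print(l[:2],r[:2],(l+r)[:2]/2,np.linalg.norm(l-r))
m=[(l+r)/2 for l,r in zip(L,R)]
d=m[0]-m[3];print("yaw",np.degrees(np.arctan2(d[1],d[0])),np.linalg.norm(d))
# leg
for p,zz in((t,.015),(s,.011)):
    c=p["color"].astype(int)
    box=(222,190,258,226) if p is t else (215,292,270,318)
    sub=c[box[1]:box[3],box[0]:box[2]]
    m_=(sub[:,:,0]-sub[:,:,2]>60)
    n,lab,st,_=cv2.connectedComponentsWithStats(m_.astype(np.uint8)); k=1+np.argmax(st[1:,4]); ys,xs=np.nonzero(lab==k)
    W=onz(p,np.c_[xs+box[0],ys+box[1]],zz)[:,:2]
    rc=cv2.minAreaRect(W.astype(np.float32)*1000);ev=np.linalg.eigh(np.cov(W.T))[1][:,1];print("leg",len(xs),W.mean(0),rc,np.degrees(np.arctan(ev[1]/ev[0])))
    g=masks_of(p,"leg_thick")
    for q in g:
        ys,xs=np.nonzero(q["mask"]);W=onz(p,np.c_[xs,ys],zz)[:,:2]
        if abs(W.mean(0)[0]-.528)<.03: print(q["score"],W.mean(0),cv2.minAreaRect(W.astype(np.float32)*1000))
a=[m for m in masks_of(t,"leg_thick") if abs(m["bbox"][0]-231)<6][:1]
E
```

```text
tipL [0.6093 0.0316 0.0241] 0.00033081988663431197
tipR [ 0.5795 -0.0506  0.0225] 0.003931346211580794
rL1 [0.5193 0.0507 0.0216] 0.0037347414103448607
rL2 [0.4793 0.0646 0.0191] 0.0037074646844755415
rR1 [ 0.482  -0.011   0.0078] 0.036343137935299925
pivL [0.3888 0.0767 0.0224] 0.004143894930194629
pivR [0.3836 0.0583 0.0238] 0.00010654529948827176
trayN [0.3135 0.2991 0.0258] 0.003661718916384128
trayF [0.3149 0.0966 0.0183] 0.006147853661057971
[0.6093 0.0317] [ 0.5809 -0.05  ] [ 0.5951 -0.0092] 0.08644955252569017
[0.5205 0.0512] [ 0.4971 -0.0067] [0.5088 0.0223] 0.062376481831732514
[0.4802 0.0648] [0.4574 0.0101] [0.4688 0.0375] 0.05927084920530522
[0.3906 0.077 ] [0.3834 0.0583] [0.387  0.0677] 0.02011751017370623
yaw -20.259283081359396 0.221823514583576
leg 150 [0.5288 0.2304] ((525.9548950195312, 226.89028930664062), (70.72693634033203, 25.293777465820312), 27.663644790649414) 22.50132276927601
0.74 [0.53   0.2316] ((525.4943237304688, 232.63092041015625), (78.46312713623047, 25.332366943359375), 16.804523468017578)
0.35 [0.5544 0.1283] ((552.9142456054688, 125.64033508300781), (170.45870971679688, 21.035120010375977), 1.2611513137817383)
leg 167 [0.5264 0.2386] ((523.3856201171875, 233.46307373046875), (72.66356658935547, 28.934511184692383), 29.634397506713867) 22.429299803367893
0.47 [0.525  0.2406] ((520.3959350585938, 240.87034606933594), (78.78351593017578, 28.297908782958984), 21.47025489807129)
```

Measured: the tongs' grip point is at (0.489, 0.030), yaw −20.3°, with tops at z≈24 mm, which fits. leg_thick is at (0.528, 0.232), yaw about 19°. The tray rim is at x=0.314 and 25 mm high, so the jaws should sit about 10 mm forward of the leg's middle. First I turn +40.9° about tool z and shift −0.708 along tool y.

{"method": "drive_tool", "body": {"rows": [[0, 0, 6.81, 0, 0, 0, 1], [0, 0, 6.81, 0, 0, 0, 1], [0, 0, 6.81, 0, 0, 0, 1], [0, 0, 6.81, 0, 0, 0, 1], [0, 0, 6.81, 0, 0, 0, 1], [0, 0, 6.81, 0, 0, 0, 1], [0, 0, 0, 0, -0.02, 0, 1], [0, 0, 0, 0, -0.028, 0, 1]], "force": 20}}

```text
time: 2.02
tool_pos: [0.253, -0.5882, 0.231]
tcp_rot: [3.091, -0.557, -0.0]
wrist_force: [0.3, -0.3, 0.2]
width: 0.999
grip_force: 0.0
```

{"method": "drive_tool", "body": {"rows": [[0, 0, 0, 0, -0.03, 0, 1], [0, 0, 0, 0, -0.03, 0, 1], [0, 0, 0, 0, -0.03, 0, 1], [0, 0, 0, 0, -0.03, 0, 1], [0, 0, 0, 0, -0.03, 0, 1], [0, 0, 0, 0, -0.03, 0, 1], [0, 0, 0, 0, -0.03, 0, 1], [0, 0, 0, 0, -0.03, 0, 1]]}}

```text
time: 2.68
tool_pos: [0.3372, -0.3606, 0.2315]
tcp_rot: [3.092, -0.554, 0.001]
wrist_force: [0.6, 0.3, 0.6]
width: 1.002
grip_force: 0.0
```

{"method": "drive_tool", "body": {"rows": [[0, 0, 0, 0, -0.03, 0, 1], [0, 0, 0, 0, -0.03, 0, 1], [0, 0, 0, 0, -0.03, 0, 1], [0, 0, 0, 0, -0.03, 0, 1], [0, 0, 0, 0, -0.03, 0, 1], [0, 0, 0, 0, -0.03, 0, 1], [0, 0, 0, 0.007, -0.03, 0, 1], [0, 0, 0, 0, -0.03, 0, 1]]}}

```text
time: 3.35
tool_pos: [0.4278, -0.1381, 0.2318]
tcp_rot: [3.092, -0.554, 0.003]
wrist_force: [0.8, -0.9, -0.1]
width: 1.004
grip_force: 0.0
```

{"method": "drive_tool", "body": {"rows": [[0, 0, 0, 0, -0.03, 0.02, 1], [0, 0, 0, 0, -0.03, 0.02, 1], [0, 0, 0, 0, -0.03, 0.02, 1], [0, 0, 0, 0, -0.03, 0.02, 1], [0, 0, 0, 0, -0.03, 0.02, 1], [0, 0, 0, 0, -0.03, 0, 1], [0, 0, 0, 0, 0, 0, 1], [0, 0, 0, 0, 0, 0, 1]]}}

```text
time: 4.02
tool_pos: [0.4895, 0.0308, 0.1311]
tcp_rot: [3.093, -0.549, -0.001]
wrist_force: [-0.4, -0.7, -0.0]
width: 0.997
grip_force: 0.0
```

{"method": "drive_tool", "body": {"rows": [[0, 0, 0, 0, 0, 0.025, 1], [0, 0, 0, 0, 0, 0.025, 1], [0, 0, 0, 0, 0, 0.025, 1], [0, 0, 0, 0, 0, 0.02, 1], [0, 0, 0, 0, 0, 0.015, 1], [0, 0, 0, 0, 0, 0.012, 1], [0, 0, 0, 0, 0, 0.01, 1], [0, 0, 0, 0, 0, 0, 1]]}}

```text
time: 4.68
tool_pos: [0.4877, 0.0286, -0.0022]
tcp_rot: [3.091, -0.555, -0.005]
wrist_force: [-1.4, -0.0, 0.1]
width: 0.998
grip_force: 0.0
```

{"method": "drive_tool", "body": {"rows": [[0, 0, 0, 0, 0, 0, 0.85], [0, 0, 0, 0, 0, 0, 0.75], [0, 0, 0, 0, 0, 0, 0.7], [0, 0, 0, 0, 0, 0, 0.66], [0, 0, 0, 0, 0, 0, 0.62], [0, 0, 0, 0, 0, 0, 0.62], [0, 0, 0, 0, 0, 0, 0.62], [0, 0, 0, 0, 0, 0, 0.62]], "force": 20}}

```text
time: 5.35
tool_pos: [0.4912, 0.0296, 0.0014]
tcp_rot: [-3.092, 0.553, -0.006]
wrist_force: [-2.6, -0.5, 8.6]
width: 0.622
grip_force: 6.6
```

```bash
python3 - <<'E'
from h import *
print(status.read_state())
s=read_camera("side");t=read_camera("top")
A=cv2.resize(s["color"][170:300,220:370,::-1],None,fx=3,fy=3,interpolation=cv2.INTER_CUBIC)
B=cv2.resize(t["color"][165:295,255:365,::-1],None,fx=3,fy=3,interpolation=cv2.INTER_CUBIC)
cv2.imwrite("pics/grip.png",np.hstack([A,B]))
E
```

```text
{'time': 5.35, 'q': array([ 9.64680507e-03,  1.87187347e-01,  2.18011600e+00, -2.89655847e-04,
        7.70558441e-01,  1.93456318e+00]), 'joint_vel': array([ 0.00203103, -0.00031658,  0.00109296,  0.00060911,  0.00023783,
        0.00023494]), 'joint_torque': array([ 8.01427290e-02, -3.41599846e+01, -2.50055301e+01,  1.08206403e-01,
       -4.20110542e-01,  2.28669652e-02]), 'tool_pos': array([0.49120682, 0.02956973, 0.00139304]), 'tcp_rot': array([-3.0920422 ,  0.55293992, -0.00581661]), 'wrist_force': array([-2.62878803, -0.54509047,  8.63689663]), 'torque': array([-0.08771873,  0.19245258,  0.04314902]), 'grip_force': 6.576972305774689, 'width': 0.62190866790856}
```

View pics/grip.png

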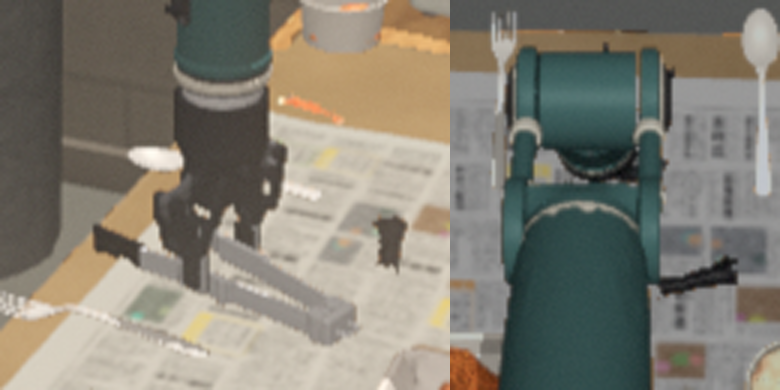

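The side view shows the fingers on the arms between the ridges (crop px 195,270), gripping at a width of 0.62. Now I lift.

{"method": "drive_tool", "body": {"rows": [[0, 0, 0, 0, 0, -0.005, 0.6], [0, 0, 0, 0, 0, -0.01, 0.6], [0, 0, 0, 0, 0, -0.015, 0.6], [0, 0, 0, 0, 0, -0.02, 0.6], [0, 0, 0, 0, 0, -0.02, 0.6], [0, 0, 0, 0, 0, -0.02, 0.6], [0, 0, 0, 0, 0, -0.01, 0.6], [0, 0, 0, 0, 0, 0, 0.6]]}}

```text
time: 6.12
tool_pos: [0.4917, 0.0296, 0.1027]
tcp_rot: [-3.091, 0.553, -0.01]
wrist_force: [-0.2, 0.1, -1.2]
width: 0.605
grip_force: 5.1
```

```bash
python3 - <<'E'
from h import *
print(status.read_state())
s=read_camera("side")
save(s,"lift.png",(210,140,370,300),3.5)
E
```

```text
{'time': 6.1167, 'q': array([9.64157520e-03, 3.51379664e-02, 2.11910544e+00, 1.12759796e-05,
       9.81004306e-01, 1.93465838e+00]), 'joint_vel': array([-0.00079969,  0.03855564,  0.03900283,  0.00202358, -0.03656114,
        0.00031572]), 'joint_torque': array([ 3.72909126e-02, -3.42658317e+01, -3.14271176e+01, -3.05730669e-05,
        4.34253775e-01, -6.44465435e-04]), 'tool_pos': array([0.49169157, 0.02964524, 0.1027007 ]), 'tcp_rot': array([-3.09126308,  0.55330166, -0.00978687]), 'wrist_force': array([-0.21226215,  0.08389225, -1.20116604]), 'torque': array([-0.02274836, -0.0546783 , -0.02284422]), 'grip_force': 5.0778688956052065, 'width': 0.6045267000323413}
```

View pics/lift.png

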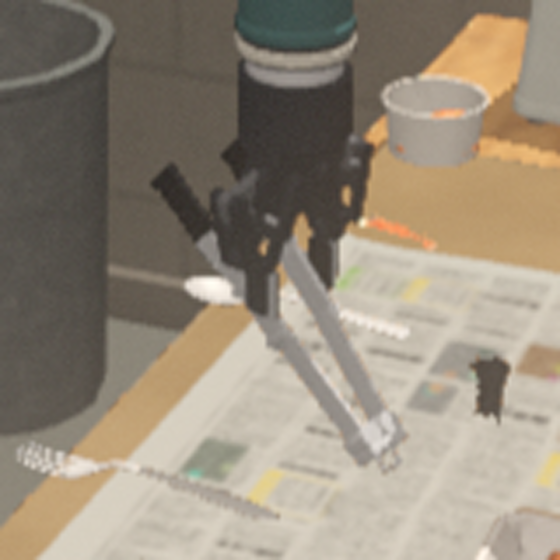

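The light grip let the tongs swing rear-down by about 30° until the ridges caught. The jaws are up and nothing else was disturbed. The plan is to carry them this way above the fork, then lower behind the leg. The rear will touch the table first and level the tongs before I squeeze. Turn now, then shift by (+0.027, −0.178) in tool axes.

{"method": "drive_tool", "body": {"rows": [[0, 0, -3, 0, 0, -0.01, 0.6], [0, 0, -5, 0, 0, -0.015, 0.6], [0, 0, -6, 0, 0, -0.015, 0.6], [0, 0, -6, 0, 0, -0.01, 0.6], [0, 0, -6, 0, 0, 0, 0.6], [0, 0, -6, 0, 0, 0, 0.6], [0, 0, -5, 0, 0, 0, 0.6], [0, 0, -3, 0, 0, 0, 0.6]]}}

```text
time: 6.83
tool_pos: [0.4879, 0.0296, 0.1475]
tcp_rot: [-3.094, -0.544, 0.005]
wrist_force: [-0.4, 0.4, -1.0]
width: 0.599
grip_force: 5.1
```

{"method": "drive_tool", "body": {"rows": [[0, 0, 0, 0.002, -0.01, 0, 0.6], [0, 0, 0, 0.004, -0.018, 0, 0.6], [0, 0, 0, 0.004, -0.024, 0, 0.6], [0, 0, 0, 0.004, -0.026, 0, 0.6], [0, 0, 0, 0.004, -0.026, 0, 0.6], [0, 0, 0, 0.004, -0.026, 0, 0.6], [0, 0, 0, 0.003, -0.026, 0, 0.6], [0, 0, 0, 0.002, -0.022, 0, 0.6]]}}

```text
time: 7.5
tool_pos: [0.453, 0.2081, 0.148]
tcp_rot: [-3.095, -0.535, 0.003]
wrist_force: [0.5, 0.2, -0.9]
width: 0.605
grip_force: 5.1
```

{"method": "drive_tool", "body": {"rows": [[0, 0, 0, 0, 0, 0, 0.6], [0, 0, 0, 0, 0, 0, 0.6], [0, 0, 0, 0, 0, 0, 0.6]]}}

```text
time: 7.75
tool_pos: [0.4538, 0.2062, 0.1483]
tcp_rot: [3.095, 0.537, -0.003]
wrist_force: [-0.1, -0.4, -1.2]
width: 0.601
grip_force: 5.1
```

```bash
python3 - <<'E'
from h import *
print(status.read_state())
s=read_camera("side");t=read_camera("top")
A=cv2.resize(s["color"][140:340,190:370,::-1],None,fx=2.6,fy=2.6,interpolation=cv2.INTER_CUBIC)
B=cv2.resize(t["color"][160:360,210:320,::-1],None,fx=2.6,fy=2.6,interpolation=cv2.INTER_CUBIC)
cv2.imwrite("pics/over.png",np.hstack([A,B]))
E
```

```text
{'time': 7.75, 'q': array([ 3.76660985e-01, -7.16297231e-04,  2.06164369e+00, -2.70631308e-04,
        1.08254632e+00,  1.60373670e+00]), 'joint_vel': array([-0.02240994, -0.00558766, -0.00344883, -0.00062248, -0.00014304,
       -0.00582489]), 'joint_torque': array([ 6.15658332e-01, -3.43200767e+01, -3.44677663e+01,  5.56467916e-02,
        9.25404456e-03,  1.94120652e-02]), 'tool_pos': array([0.45383288, 0.20619962, 0.14833146]), 'tcp_rot': array([ 3.09466897e+00,  5.37352320e-01, -2.81614007e-03]), 'wrist_force': array([-0.08201928, -0.37472083, -1.24863748]), 'torque': array([0.03142403, 0.0016954 , 0.05508461]), 'grip_force': 5.119194611907005, 'width': 0.6009231502214215}
```

View pics/over.png

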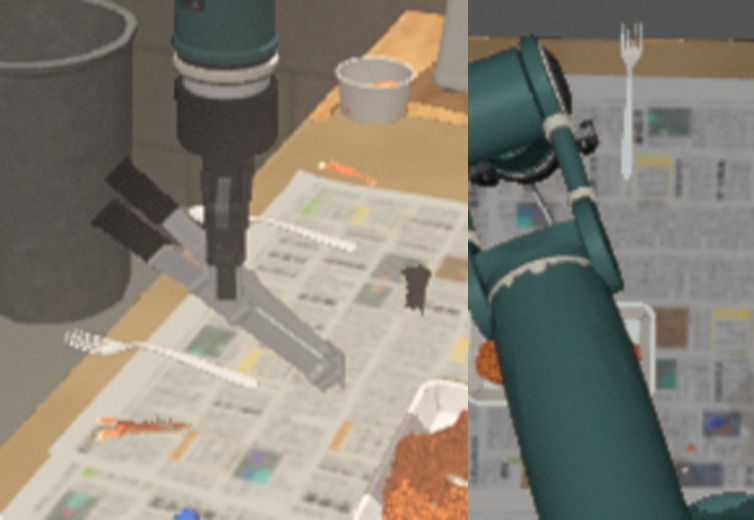

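The tongs hang rear-down by about 35° behind and above the leg (side crop px 145,428), clear of the tray and fork. Lower them in steps and watch the force.

{"method": "drive_tool", "body": {"rows": [[0, 0, 0, 0.003, 0, 0.01, 0.6], [0, 0, 0, 0, 0, 0.015, 0.6], [0, 0, 0, 0, 0, 0.015, 0.6], [0, 0, 0, 0, 0, 0.015, 0.6], [0, 0, 0, 0, 0, 0.01, 0.6], [0, 0, 0, 0, 0, 0.005, 0.6], [0, 0, 0, 0, 0, 0.005, 0.6], [0, 0, 0, 0, 0, 0.005, 0.6]]}}

```text
time: 8.52
tool_pos: [0.4582, 0.2072, 0.0693]
tcp_rot: [-3.095, -0.536, -0.002]
wrist_force: [-0.0, 0.3, -0.1]
width: 0.6
grip_force: 4.5
```

{"method": "drive_tool", "body": {"rows": [[0, 0, 0, 0, 0, 0.004, 0.6], [0, 0, 0, 0, 0, 0.004, 0.6], [0, 0, 0, 0, 0, 0.004, 0.6], [0, 0, 0, 0, 0, 0.004, 0.6], [0, 0, 0, 0, 0, 0.004, 0.6], [0, 0, 0, 0, 0, 0.004, 0.6], [0, 0, 0, 0, 0, 0.004, 0.6], [0, 0, 0, 0, 0, 0.004, 0.6]]}}

```text
time: 9.18
tool_pos: [0.4574, 0.2073, 0.0369]
tcp_rot: [-3.095, -0.537, 0.0]
wrist_force: [0.8, 1.3, -0.4]
width: 0.604
grip_force: 4.5
```

```bash
python3 - <<'E'
from h import *
s=read_camera("side")
save(s,"low1.png",(190,190,370,340),4)
E
```

```text
(no output)
```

View pics/low1.png

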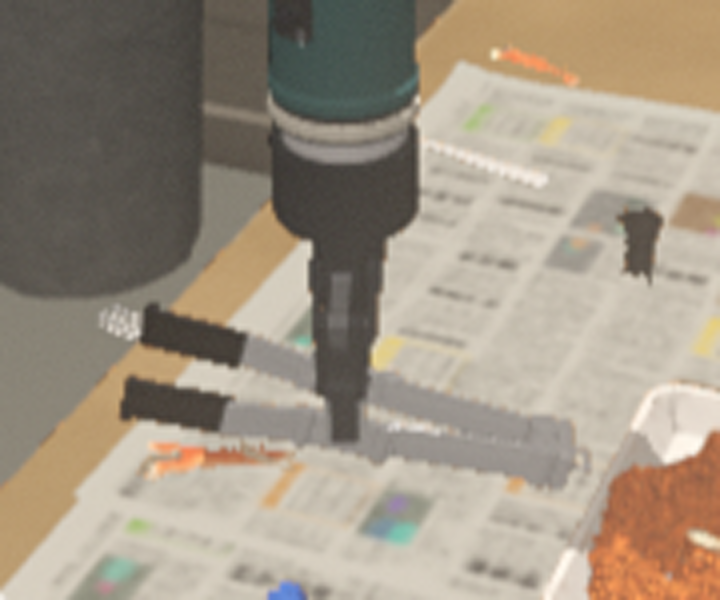

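The rear now rests on the table and the tongs are levelling, with the jaws above and on both sides of the leg. The tray is clear at (560,440). Keep lowering.

{"method": "drive_tool", "body": {"rows": [[0, 0, 0, 0, 0, 0.004, 0.6], [0, 0, 0, 0, 0, 0.004, 0.6], [0, 0, 0, 0, 0, 0.004, 0.6], [0, 0, 0, 0, 0, 0.004, 0.6], [0, 0, 0, 0, 0, 0.004, 0.6], [0, 0, 0, 0, 0, 0.004, 0.6], [0, 0, 0, 0, 0, 0.004, 0.6], [0, 0, 0, 0, 0, 0.002, 0.6]]}}

```text
time: 9.9
tool_pos: [0.4571, 0.2071, 0.0066]
tcp_rot: [3.095, 0.537, -0.001]
wrist_force: [0.7, 0.2, -0.7]
width: 0.603
grip_force: 4.6
```

{"method": "drive_tool", "body": {"rows": [[0, 0, 0, 0, 0, 0.002, 0.6], [0, 0, 0, 0, 0, 0.002, 0.6], [0, 0, 0, 0, 0, 0, 0.6]]}}

```text
time: 10.15
tool_pos: [0.4578, 0.2074, 0.0036]
tcp_rot: [-3.095, -0.537, -0.0]
wrist_force: [-0.7, -0.6, 0.7]
width: 0.6
grip_force: 4.9
```

```bash
python3 - <<'E'
from h import *
s=read_camera("side")
save(s,"low2.png",(190,190,370,340),4)
E
```

```text
(no output)
```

View pics/low2.png

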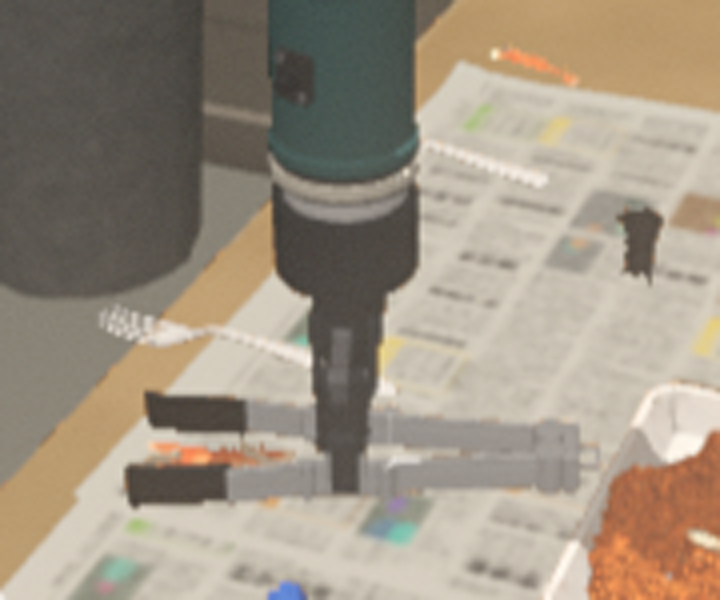

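The tongs are level on the table with the jaws on both sides of the leg (orange at 220,455). The jaws sit about 16 mm ahead of the leg's middle. I'll check how much room there is to the tray before backing up slightly.

```bash
python3 - <<'E'
from h import *
s=read_camera("side");c=lambda x,y:(190+x/4-.4,190+y/4-.4)
print("rear",onz(s,c(600,455),.013),"tray left rim edge",onz(s,[c(640,395),c(625,420)],.023),
 "jaw tips",onz(s,[c(128,470),c(146,397)],.025),"leg ends",onz(s,[c(148,458),c(292,456)],.011))
E
```

```text
rear [[0.32787937 0.1619382  0.013     ]] tray left rim edge [[0.32014141 0.11361765 0.023     ]
 [0.32104738 0.13937938 0.023     ]] jaw tips [[0.55129375 0.28072455 0.025     ]
 [0.57396364 0.2190046  0.025     ]] leg ends [[0.55612575 0.25165613 0.011     ]
 [0.48456744 0.22162794 0.011     ]]
```

{"method": "drive_tool", "body": {"rows": [[0, 0, 0, -0.0015, 0, 0, 0.6], [0, 0, 0, -0.0015, 0, 0, 0.6], [0, 0, 0, 0, 0, -0.001, 0.55], [0, 0, 0, 0, 0, -0.001, 0.52], [0, 0, 0, 0, 0, 0, 0.49], [0, 0, 0, 0, 0, -0.001, 0.47], [0, 0, 0, 0, 0, 0, 0.45], [0, 0, 0, 0, 0, 0, 0.44]], "force": 20}}

```text
time: 10.92
tool_pos: [0.4544, 0.2061, 0.0061]
tcp_rot: [3.095, 0.537, -0.001]
wrist_force: [-0.5, 0.1, -0.2]
width: 0.44
grip_force: 12.1
```

{"method": "drive_tool", "body": {"rows": [[0, 0, 0, 0, 0, 0, 0.43], [0, 0, 0, 0, 0, 0, 0.42], [0, 0, 0, 0, 0, 0, 0.41], [0, 0, 0, 0, 0, 0, 0.4], [0, 0, 0, 0, 0, 0, 0.4]]}}

```text
time: 11.33
tool_pos: [0.4546, 0.2062, 0.0062]
tcp_rot: [3.095, 0.537, -0.0]
wrist_force: [-1.2, -0.6, 0.3]
width: 0.437
grip_force: 20.1
```

The jaws closed on the leg at 37 mm width with 20 N (about 15 N in total on the shell). Now a slow lift.

{"method": "drive_tool", "body": {"rows": [[0, 0, 0, 0, 0, -0.002, 0.4], [0, 0, 0, 0, 0, -0.004, 0.4], [0, 0, 0, 0, 0, -0.006, 0.4], [0, 0, 0, 0, 0, -0.008, 0.4], [0, 0, 0, 0, 0, -0.008, 0.4], [0, 0, 0, 0, 0, -0.006, 0.4], [0, 0, 0, 0, 0, -0.004, 0.4], [0, 0, 0, 0, 0, 0, 0.4]]}}

```text
time: 12.0
tool_pos: [0.4558, 0.2067, 0.0459]
tcp_rot: [-3.095, -0.537, -0.005]
wrist_force: [0.2, -0.5, -2.3]
width: 0.44
grip_force: 20.2
```

```bash
python3 - <<'E'
from h import *
np.set_printoptions(precision=4,suppress=True)
st=status.read_state();print(st["time"],st["tool_pos"],st["wrist_force"],st["torque"],st["width"])
s=read_camera("side")
for n in("leg_thick","tongs"):
    for m in masks_of(s,n): print(n,round(m["score"],2),m["bbox"])
# predicted level tongs: rear end, pivot tops, jaw tips at lift
G=st["tool_pos"];a=np.radians(19.7);x=np.array([np.cos(a),np.sin(a),0]);y=np.array([-x[1],x[0],0])
base=G.copy();base[2]-=.0062
P=lambda f,l,z:base+f*x+l*y+np.array([0,0,z])
print("pred rear,jawtipL top,jawtipR top,leg",proj(s,[P(-.136,0,.013),P(.115,.02,.026),P(.115,-.02,.026),P(.075,0,.011)]))
save(s,"up1.png",(190,150,370,320),3.4)
E
```

```text
12.0 [0.4558 0.2067 0.0459] [ 0.1908 -0.4729 -2.3356] [-0.0296 -0.0021  0.0065] 0.43975092348367234
leg_thick 0.86 [290.5, 372.9, 324.8, 405.2]
leg_thick 0.63 [257.0, 337.8, 282.1, 365.1]
leg_thick 0.6 [347.2, 244.3, 354.9, 260.9]
tongs 0.83 [227.1, 276.0, 326.0, 288.9]
tongs 0.82 [218.5, 289.0, 328.2, 298.2]
tongs 0.7 [218.9, 276.4, 342.7, 298.4]
pred rear,jawtipL top,jawtipR top,leg [[340.5978 288.204 ]
 [221.5436 286.409 ]
 [224.5004 275.6769]
 [242.208  287.0957]]
```

The tongs are level and match the level model in the image, and the measured weight rose. Continue up to about 17 cm.

{"method": "drive_tool", "body": {"rows": [[0, 0, 0, 0, 0, -0.005, 0.4], [0, 0, 0, 0, 0, -0.01, 0.4], [0, 0, 0, 0, 0, -0.012, 0.4], [0, 0, 0, 0, 0, -0.012, 0.4], [0, 0, 0, 0, 0, -0.012, 0.4], [0, 0, 0, 0, 0, -0.012, 0.4], [0, 0, 0, 0, 0, -0.012, 0.4], [0, 0, 0, 0, 0, -0.012, 0.4]]}}

```text
time: 12.82
tool_pos: [0.4549, 0.2063, 0.133]
tcp_rot: [-3.095, -0.537, -0.002]
wrist_force: [-0.4, -0.6, -1.9]
width: 0.438
grip_force: 20.2
```

{"method": "drive_tool", "body": {"rows": [[0, 0, 0, 0, 0, -0.012, 0.4], [0, 0, 0, 0, 0, -0.012, 0.4], [0, 0, 0, 0, 0, -0.01, 0.4], [0, 0, 0, 0, 0, -0.005, 0.4], [0, 0, 0, 0, 0, 0, 0.4], [0, 0, 0, 0, 0, 0, 0.4], [0, 0, 0, 0, 0, 0, 0.4], [0, 0, 0, 0, 0, 0, 0.4]]}}

```text
time: 13.48
tool_pos: [0.454, 0.206, 0.1692]
tcp_rot: [3.095, 0.537, -0.003]
wrist_force: [-0.8, -0.1, -0.7]
width: 0.434
grip_force: 20.2
```

```bash
python3 - <<'E'
from h import *
s=read_camera("side")
save(s,"up2.png",(190,120,370,320),3)
print(status.read_state()["tcp_rot"])
E
```

```text
[ 3.09493417e+00  5.37312364e-01 -2.92037364e-03]
```

View pics/up2.png

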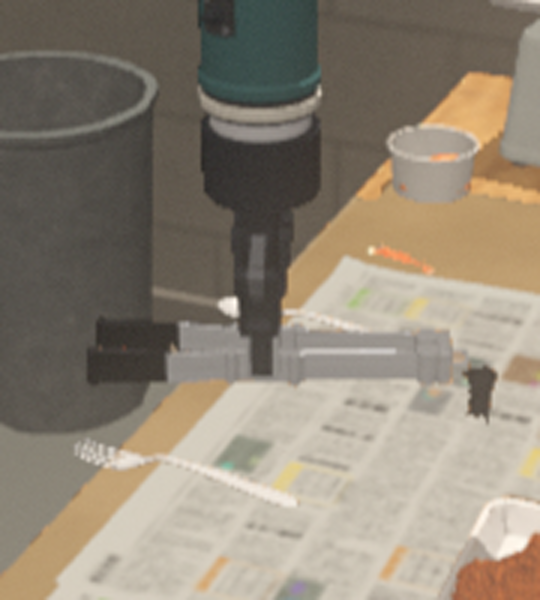

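The tongs are level at about 16 cm. The leg's spot on the table is empty, the leg is between the jaws (orange glint at 125,348), and the fork and tray haven't moved. Handing in.

```bash
python3 -c "
from workcell import workorder
print(workorder.finish_job())"
```

```text
the job is handed in; nothing more can be done
None
```

The job is handed in: the thicker crab leg is held about 16 cm up in the level tongs at a 20 N grip (about 15 N on the shell), and the fork and tray look unmoved; the jaws sit about 13 mm ahead of the leg's middle because the tray was behind.

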